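# Load the orange vial into the sample carousel

## Robot

A 6-joint arm with a two-finger parallel gripper is mounted at the origin on a cart in front of the work surface, level with it; the furniture and walls round the work are solid. World frame = base frame: x ahead of the robot, y to its left, z up, the work surface at z = 0. Lengths are in m, angles in rad, forces in N, time in s.
With the tool pointing down it reaches from about 0.425 to 0.95 m from the base axis. Payload 3.5 kg.
Tool frame: the origin (TCP) lies midway between the tips of the shut fingers; the grasp point (between the pads) lies ctrl.grasp_offset behind it (ctrl.grasp_offset is the distance from the TCP to the grasp point, in m); x points along the fingers, y is the direction in which the jaws open and shut, and the axes are right-handed (so a half turn about x gives the same grasp; the last joint's range is limited). The gripper opens to 85 mm and grips with 20 to 120 N. Pads are 22 mm wide; open, the fingers measure 114 mm over their backs; the gripper's body (76 mm by 85 mm) begins 54 mm behind the grasp point. The pads swing forward as they close: fully open they stand 13 mm farther back than shut.
Start: joints at [-1.439, 0.286, 1.577, -0, 1.279, -0.15], TCP at [0.188, -0.648, 0.231] pointing down, gripper open.
Joint ranges: [-2.77, 2.77], [-0.9, 2.22], [0.21, 2.48], [-1.53, 4.67], [0.24, 2.81], [-2.84, 2.84]. Speed limits (rad/s): [2.79, 2.79, 3.14, 3.14, 3.14, 3.14].

## Interface

Orientations are given as a unit quaternion [x, y, z, w].
In Python, from plant import readout, read_camera, sign_off, ctrl gives the robot as it stands.
- The arm moves only by the tool drive_tool, never from a script. Its argument "steps" is a list of rows, each a list of 5 numbers: the shift along the tool's x, y, z in cm, then the turn about the tool's x in degrees, then the opening, from 0 (shut) to 1 (fully open). A call has 1 to 10 rows; each row shifts and turns the commanded pose from where the row before left it, along the tool's axes as they then stand; what a row does not reach is not made up. A row lasts 1/10 s, in which the tool goes at most 50 mm and 8.59 degrees, less where a joint would pass 70% of its speed; a pose out of reach is approached as far as the arm can. A call is refused whole if a number of a shift passes 5 or a number of a turn 8.59, either way. A call with a gripper value outside its range is refused whole. The fingers move at their own pace and stop on an object; "force" is the grip in N (left out, the last holds). Time passes only in rows, so rows that do not move let the fingers close. It gives the time, the measured TCP pose, the force and the opening at its end, in the units of the state.
- readout.get_state(): the state, without advancing time (a new reading comes with each control period).
- read_camera(name): name is "scene" or "top" or "wrist"; returns a dict with "frame" (420x560x3 uint8, red, green, blue), "vertical_fov" (degrees; the focal length in pixels is half the picture's height over the tangent of half this angle, whatever the lens; pixels are square), "cx", "cy" (the principal point, pixels), "eye" and "orientation" of the camera in the world. Camera axes: x right, y up, looking along -z (the intrinsics and any distortion apply to the point x, -y, -z); pixel columns grow to the right and rows downward; lengths in m; the calibration is good to about 2 mm. A picture is of the moment at which its call begins. There is no depth.
- sign_off(): hands the job in, once; it reports no verdict.
The state is a dict: "time": time; "qpos": joint angles; "dq": joint speeds; "joint_efforts": joint torques, N m; "eef_pos": TCP position; "tcp_rot": TCP orientation; "contact_force": force on the tool from outside, world axes, zero at the start; "wrist_torque": the same for the moment, N m; "opening": opening from 0.0 (shut) to 1.0 (fully open).
Only numpy, scipy, OpenCV 4.12 (cv2) and the standard library are available. Lean on these libraries where they do the work, as an engineer would, in place of code of your own. Each camera call takes 0.05 s, during which the arm holds its last target. There are 200 camera calls.

## Task

Turn the knob of the sample carousel clockwise, taking fresh grips as needed (end stops bar the other way round), until its orange slot stands at the loading port at the front. Then put the orange vial, which is in the orange-lidded compartment of the organiser, upright into that slot and leave it standing there with the slot still at the port. Open no other compartment and do not shove or knock over the glassware standing around.

Things in the scene. Friction and masses are not known exactly. Their poses are not given: they have to be found in the camera images.
- knob_grip (a point): middle of the gripping height of the round black ribbed knob (38 mm across; it reaches 14 mm below and 10 mm above this point) on the vertical axis of the sample carousel, which turns with it. The flat clear cover of the housing is 18 mm below this point. An orange bar on the knob points towards the orange slot. 0.12 N m of dry friction; it stays where it is left.
- carousel (a joint): angle of the carousel, rad, growing anticlockwise seen from above; 0 is where the orange slot is at the loading port. It runs between hard stops at -0.2 and 4.9 and starts between 2.6 and 4.4, so it must be brought home clockwise, the long way if need be; that takes several grasps of the knob.
- sampler: the carousel's fixed housing, 208 x 208 mm, 82 mm tall without the knob; origin under its centre on the worktop, on the carousel's axis; its -x axis points to the open loading port at the front, a notch 104 mm wide and 71 mm deep in the flat clear cover (cover top 82 mm, underside 79 mm above the worktop). Inside is a disc with six cup-shaped slots 74 mm from the axis, coloured orange, white, blue, grey, green, black; only the slot at the port can be reached.
- load_point (a point): where the centre of a slot's floor must be for loading: in the middle of the port, 74 mm from the axis towards the housing's -x, 20 mm above the worktop
- slot_orange (a point): centre of the floor of the orange slot, which moves with the carousel; the cup is 35 mm wide inside and 12 mm deep, its rim 12 mm above this point, z up
- vial_orange_center (a point): centre, half-way up, of the orange plastic vial with orange screw cap, 27 mm wide and 55 mm tall, about 20 g, loose, standing upright in the orange-lidded compartment, within 5 mm of its middle; its z axis is its own upward axis
- box_orange: fixed white compartment with the orange lid, one of three side by side in shuffled order on a grey base; outside 94 x 62 x 62 mm, walls and floor 4 mm; origin under its centre (6 mm above the worktop); its -x axis points to its front, where the lid's nib is, y along the row; pitch 66 mm. The tops of the closed lids are 75 mm (their nibs 79 mm) above the worktop.
- nib_orange (a point): grip point on the nib of the orange lid: a bar 10 mm thick (along the row), 12 mm tall, that sticks out 29 mm in front of the lid; this point lies 16 mm in front of the lid's edge, mid-thickness, and moves with the lid
- hinge_orange (a point): middle of the hinge line of the orange lid, along the row (y of the compartment) at the far top edge; the nib's grip point goes round it at 111 mm
- lid_orange (a joint): opening of the orange lid, rad: 0 shut, up to 2.4 tipped well back (the wider a gripper, the farther back the lid must be for it to reach in; 2.3 gives ample room); it is stiff (0.045 N m of friction) and stays where it is left
- lid_blue (a joint): opening of the blue lid, rad: 0 shut; its compartment is like the orange one, holds a small amber vial and must stay shut
- lid_green (a joint): opening of the green lid, rad: 0 shut; its compartment is like the orange one, holds a small amber vial and must stay shut
- beaker: empty beaker, 70 mm wide, 86 mm tall, loose bystander; origin under its centre
- reagent: clear reagent bottle with white stopper, 48 mm wide, 110 mm tall, loose bystander; origin under its centre
- wash: clear bottle with red cap, 68 mm wide, 164 mm tall, loose bystander; origin under its centre
- dish: shut petri dish, 91 mm wide, 14 mm tall, loose bystander; origin under its centre
- vial_orange: the same vial; origin under its centre

How it is judged:
On the way, in this order (a step that is already met when the one before it is completed fails the run):
1. the orange slot is brought to the loading port (within 10 mm) while the orange vial is still away from the carousel (horizontal distance between slot_orange and load_point below 0.01 m and horizontal distance between vial_orange_center and knob_grip above 0.13 m), for 0.2 s.
2. the orange vial stands in the orange slot at the port (horizontal distance between vial_orange_center and slot_orange below 0.008 m and z of vial_orange_center in the frame of slot_orange between 0.022 and 0.033 m and angle between vial_orange_center's own z axis and vertical below 0.15 rad and horizontal distance between slot_orange and load_point below 0.01 m), for 0.2 s.
At the end, for the whole second after the job is handed in: The orange vial stands upright (within 0.15 rad) on the floor of the orange slot, its centre within 8 mm of the slot's axis, at rest and released; the orange slot's centre is within 10 mm of the loading point and the carousel is still; the blue and green lids are shut (all of step 2 and linear speed of vial_orange below 0.02 m/s and velocity of joint carousel between -0.05 and 0.05 rad/s and value of joint each of lid_blue, lid_green below 0.15 rad); the robot touches nothing.
It fails at once if the blue or green lid is opened (more than 0.3 rad) (value of joint any of lid_blue, lid_green above 0.3 rad).
It fails at once if the beaker, a bottle or the dish is shoved more than 40 mm or knocked over (distance of any of beaker, reagent, wash, dish from where it was at the start of the episode above 0.04 m or angle between any of beaker, reagent, wash, dish's own z axis and vertical above 0.5 rad).
It also fails if it takes over 72 s, if anything falls off the work surface, if the arm or the gripper's body presses on something with over 40 N, if the wrist force passes 120 N, or if a joint passes its speed limit or range.

## Working session

There is one attempt and no reset: what is moved stays moved. The work goes in short steps, Python scripts to look and compute and a tool call to move; the robot and the scene stay as the last step left them, time stands still between calls to the robot, and variables do not carry over. Pictures are saved under pics/ and viewed, about 8 in all and at most 12, crops included, and the job is handed in when it is done.

Besides the shell and the picture viewer there is one more tool, called by a JSON object that holds its "name" and its "arguments". drive_tool: Moves the arm, as the interface text tells. Its arguments: {"type":"object","properties":{"steps":{"type":"array","items":{"type":"array","items":{"type":"number"}}},"force":{"type":"number"}},"required":["steps"]}

```bash
ls; mkdir -p pics; cat > h.py <<'E'
import numpy as np, cv2
from scipy.spatial.transform import Rotation as R
from plant import readout, read_camera, sign_off, ctrl
def snap(n,f=None):
    c=read_camera(n)
    if f: cv2.imwrite('pics/'+f,c['frame'][:,:,::-1])
    return c
def K(c):
    f=c['frame'].shape[0]/2/np.tan(np.radians(c['vertical_fov'])/2); return f
def ray(c,u,v):
    f=K(c); d=np.array([(u-c['cx'])/f,-(v-c['cy'])/f,-1.])
    return np.array(c['eye']),R.from_quat(c['orientation']).apply(d)
def onz(c,u,v,z):
    e,d=ray(c,u,v); return e+d*(z-e[2])/d[2]
def pix(c,p):
    q=R.from_quat(c['orientation']).inv().apply(np.array(p)-c['eye']); f=K(c)
    return np.array([c['cx']+f*q[0]/-q[2],c['cy']-f*q[1]/-q[2]])
E
python3 - <<'E'
from h import *
for n in ['scene','top']:
    c=snap(n,n+'0.png'); print({k:v for k,v in c.items() if k!='frame'})
print(readout.get_state(), ctrl.grasp_offset, [a for a in dir(ctrl) if a[0]!='_'])
E
```

```text
pics
{'vertical_fov': 44.27651321477587, 'cx': 288.57594440945076, 'cy': 207.71103007469299, 'eye': array([-0.0460338 ,  0.90993779,  0.77999928]), 'orientation': array([-0.13229631,  0.44590577,  0.84869801, -0.25174872])}
{'vertical_fov': 45.303449254290115, 'cx': 277.38690175486175, 'cy': 208.3466965863218, 'eye': array([0.2473264 , 0.03321614, 1.63494197]), 'orientation': array([-0.07098524,  0.05843525,  0.71483713, -0.69322024])}
{'time': 0.1, 'qpos': array([-1.43902707e+00,  2.87089219e-01,  1.57804104e+00, -6.54115193e-06,
        1.27862303e+00, -1.49974408e-01]), 'dq': array([ 1.41620628e-04,  1.74172144e-03, -3.31425704e-03,  3.36234660e-06,
       -1.33438538e-03,  6.01151284e-04]), 'joint_efforts': array([ 3.89579345e-04, -4.07297623e+01, -2.93699938e+01, -1.79162048e-04,
        3.41831364e-03, -1.11934542e-07]), 'eef_pos': array([ 0.18763422, -0.64776846,  0.23007176]), 'tcp_rot': array([ 0.70010639,  0.10004679, -0.70009691,  0.09851901]), 'contact_force': array([-1.05605582, -0.4334519 ,  0.09335827]), 'wrist_torque': array([-0.04908128,  0.00034983,  0.02263704]), 'opening': 1.0006699617274009} 0.0187 ['Unreachable', 'grasp_offset']
```

View pics/top0.png

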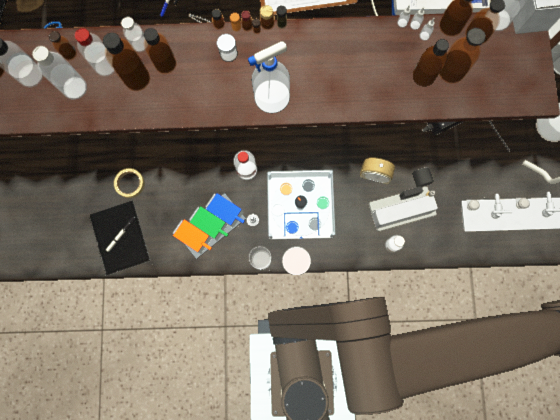

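View pics/scene0.png

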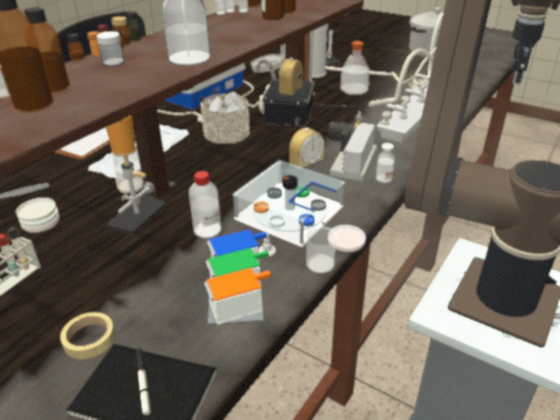

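The top view shows the carousel at about (300,203) with its port at the bottom, towards the robot. The organiser is at (208,223) with orange leftmost, the wash bottle at (245,165), the reagent bottle at (253,220), the beaker at (260,258) and the dish at (296,261). I'll measure from an enlarged crop next.

```bash
cat > m.py <<'E'
from h import *
c=snap('top'); im=c['frame']; cv2.imwrite('pics/crop1.png',cv2.resize(im[145:285,160:350],None,fx=4,fy=4,interpolation=cv2.INTER_CUBIC)[:,:,::-1])
hsv=cv2.cvtColor(im,cv2.COLOR_RGB2HSV)
def blobs(lo,hi,z,name):
    m=cv2.inRange(hsv,lo,hi); n,l,s,ce=cv2.connectedComponentsWithStats(m)
    for i in range(1,n):
        if s[i,4]>25 and 150<ce[i][1]<280 and 160<ce[i][0]<350: print(name,s[i],ce[i].round(1),onz(c,*ce[i],z).round(4), cv2.minAreaRect(np.argwhere(l==i)[:,::-1].astype(np.float32)))
blobs((8,150,150),(22,255,255),.075,'or'); blobs((50,120,80),(80,255,255),.075,'gr'); blobs((105,120,80),(125,255,255),.075,'bl')
E
python3 m.py
```

```text
or [173 219  39  33 639] [191.4 235.7] [0.4585 0.3285 0.075 ] ((194.23077392578125, 237.65383911132812), (39.38371658325195, 20.246559143066406), 33.6900634765625)
gr [190 206  38  32 603] [207.9 222.4] [0.499  0.2767 0.075 ] ((210.8076934814453, 224.5384521484375), (38.551666259765625, 19.414506912231445), 33.6900634765625)
bl [206 193  38  32 613] [224.2 209.2] [0.5396 0.2247 0.075 ] ((227.19227600097656, 210.96151733398438), (38.551666259765625, 19.691856384277344), 33.6900634765625)
bl [286 221  12  12  96] [291.6 227.1] [0.4759 0.0139 0.075 ] ((291.75, 226.75001525878906), (10.60660171508789, 11.31370735168457), 45.0)
```

View pics/crop1.png

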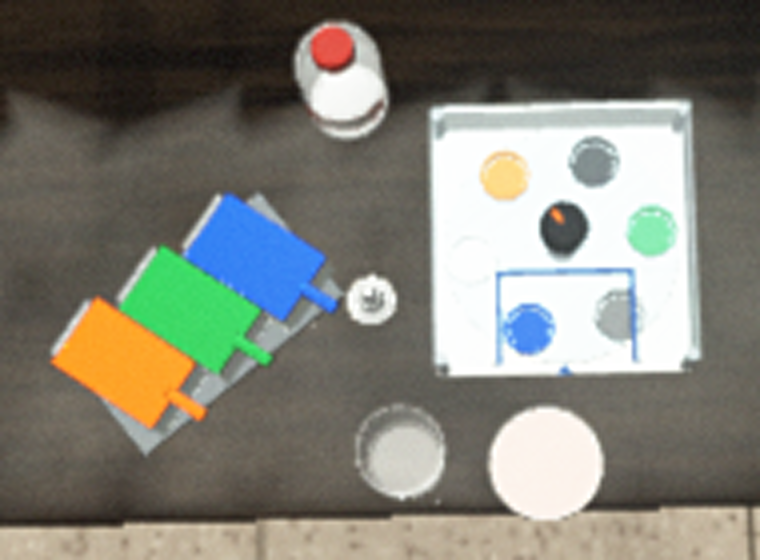

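The crop gives the slot centres, notch corners, lid corners and nib ends. Orange sits at the upper left, so it needs roughly 225° clockwise.

```bash
python3 - <<'E'
from h import *
c=snap('top'); s=snap('scene')
P=lambda u,v,z: onz(c,160+(u+.5)/4-.5,145+(v+.5)/4-.5,z)
sl=dict(orange=(505,175),black=(594,161),green=(651,231),grey=(617,315),blue=(529,328),white=(475,258))
S={k:P(*v,.026)[:2] for k,v in sl.items()}; C=np.mean(list(S.values()),0); print('axis',C.round(4))
for k,v in S.items(): d=v-C; print(k,np.hypot(*d).round(4),np.degrees(np.arctan2(d[1],d[0])).round(1))
print('knob top',P(564,226,.110).round(4))
a,b=P(500,271,.082),P(634,271,.082); print('notch',a.round(4),b.round(4),'mid',((a+b)/2).round(4))
e=[P(500,362,.082),P(634,362,.082)]; print('notch front',np.round(e,4), 'mark',P(565,371,.08).round(4))
h1,h2,f1,f2=[P(*q,.075) for q in [(95,298),(52,362),(155,430),(193,367)]]
print('hinge mid',((h1+h2)/2).round(4),'front mid',((f1+f2)/2).round(4),np.linalg.norm(h1-h2),np.linalg.norm(f1-f2),np.linalg.norm((h1+h2-f1-f2)/2))
d=((f1+f2)-(h1+h2))[:2];print('front dir',np.degrees(np.arctan2(d[1],d[0])))
r=(h2-h1)[:2];print('row dir',np.degrees(np.arctan2(r[1],r[0])))
print('nib mid, tip',P(188,403,.079).round(4),P(206,415,.079).round(4))
for n,q,z in [('reag',(371,300),.1),('beaker',(400,448),.086),('dish',(546,462),.014),('wash',(332,47),.164)]: print(n,P(*q,z).round(3))
print('knob in scene',pix(s,[*C,.11]),'nibpx',pix(s,P(206,415,.079)))
E
```

```text
axis [ 0.5524 -0.0165]
orange 0.074 36.8
black 0.0744 -22.9
green 0.0734 -83.2
grey 0.0731 -144.6
blue 0.0738 156.9
white 0.0714 97.3
knob top [ 0.5507 -0.0161  0.11  ]
notch [0.522  0.0344 0.082 ] [ 0.5186 -0.0704  0.082 ] mid [ 0.5203 -0.018   0.082 ]
notch front [[ 0.4503  0.0367  0.082 ]
 [ 0.447  -0.0672  0.082 ]] mark [ 0.4419 -0.0136  0.08  ]
hinge mid [0.4871 0.3709 0.075 ] front mid [0.4306 0.2918 0.075 ] 0.06003183539700084 0.05689288023021824 0.0972444053373102
front dir -125.55229418799836
row dir 146.00709385171524
nib mid, tip [0.4262 0.2803 0.079 ] [0.4164 0.2663 0.079 ]
reag [0.499 0.135 0.1  ]
beaker [0.386 0.116 0.086]
dish [0.377 0.002 0.014]
wash [0.684 0.156 0.164]
knob in scene [290.01712399 178.08500474] nibpx [270.56366305 270.70391456]
```

```bash
cat >> h.py <<'E'
def togo(p):
    s=readout.get_state(); M=R.from_quat(s['tcp_rot'])
    y=M.as_matrix()[:,1]; print('tcp',s['eef_pos'].round(4),'jawyaw',np.degrees(np.arctan2(y[1],y[0])).round(2),'tilt',M.as_matrix()[:,0].round(3),'q',s['qpos'].round(3),'open',round(s['opening'],3),'t',s['time'],'F',s['contact_force'].round(1))
    print('togo cm (tool)',(100*M.inv().apply(np.array(p)-s['eef_pos'])).round(2))
E
python3 -c "
from h import *
togo([.5515,-.0165,.25])"
```

```text
tcp [ 0.1877 -0.648   0.2306] jawyaw -73.85 tilt [-0.     0.001 -1.   ] q [-1.439  0.287  1.577 -0.     1.279 -0.15 ] open 0.998 t 0.25 F [ 0.7 -0.3  0.3]
togo cm (tool) [ -1.87 -50.55 -52.51]
```

{"name": "drive_tool", "arguments": {"steps": [[-0.4,-3,-3.1,0,1],[-0.4,-3,-3.1,0,1],[-0.4,-3,-3.1,0,1],[-0.4,-3,-3.1,0,1],[-0.3,-3,-3.1,0,1],[0,-3,-3.1,0,1],[0,-3,-3.1,0,1],[0,-3,-3.1,0,1],[0,-3,-3.1,0,1],[0,-3,-3.1,0,1]]}}

```text
time: 1.25
eef_pos: [0.4026, -0.2723, 0.2505]
tcp_rot: [0.7, 0.099, -0.7, 0.099]
contact_force: [0.5, -0.7, -0.7]
opening: 1.002
```

```bash
python3 -c "
from h import *
togo([.5515,-.0165,.25])"
```

```text
tcp [ 0.4026 -0.2723  0.2505] jawyaw -73.87 tilt [ 0.001 -0.    -1.   ] q [-0.804 -0.157  2.008  0.     1.29   0.485] open 1.002 t 1.25 F [ 0.5 -0.7 -0.7]
togo cm (tool) [  0.05 -20.44 -21.41]
```

{"name": "drive_tool", "arguments": {"steps": [[0,-2.9,-3.1,0,0.8],[0,-2.9,-3.1,0,0.8],[0,-2.9,-3.1,0,0.8],[0,-2.9,-3.1,0,0.8],[0,-2.9,-3.1,0,0.8],[0,-2.9,-3,0,0.8],[0,-2.9,-2.9,0,0.8],[0,0,0,-8.5,0.8],[0,0,0,-8.5,0.8],[0,0,0,-8.5,0.8]]}}

```text
time: 2.25
eef_pos: [0.5512, -0.0188, 0.2501]
tcp_rot: [-0.66, -0.254, 0.66, -0.254]
contact_force: [0.7, -0.9, -0.1]
opening: 0.799
```

{"name": "drive_tool", "arguments": {"steps": [[0,0,0,-8.5,0.8],[0,0,0,-8.5,0.8],[0,0,0,-8.5,0.8],[0,0,0,-8.5,0.8],[0,0,0,-8.5,0.8],[0,0,0,-8.5,0.8],[0,0,0,-8.5,0.8],[0,0,0,-8.5,0.8],[0,0,0,-8.5,0.8],[0,0,0,-8.5,0.8]]}}

```text
time: 3.25
eef_pos: [0.5511, -0.0194, 0.2502]
tcp_rot: [0.316, 0.633, -0.316, 0.633]
contact_force: [-0.7, -0.1, -0.4]
opening: 0.798
```

{"name": "drive_tool", "arguments": {"steps": [[0,0,0,-8.5,0.8],[0,0,0,-8.5,0.8],[0,0,0,-8.5,0.8],[0,0,0,-8.5,0.8],[0,0,0,-8.5,0.8],[0,0,0,-8.5,0.8],[0,0,0,-8.5,0.8],[0,0,0,-8.5,0.8],[0,0,0,0,0.8],[0,0,0,0,0.8]]}}

```text
time: 4.25
eef_pos: [0.5511, -0.0195, 0.2503]
tcp_rot: [-0.089, 0.702, 0.089, 0.701]
contact_force: [-0.1, -0.1, -0.0]
opening: 0.797
```

```bash
python3 -c "
from h import *
togo([.5515,-.0165,.25])
c=snap('wrist','w1.png'); print(c['eye'],pix(c,[.5515,-.0165,.11]))"
```

```text
tcp [ 0.5511 -0.0195  0.2503] jawyaw 104.46 tilt [-0.  0. -1.] q [-2.190e-01 -1.000e-03  1.862e+00  0.000e+00  1.280e+00 -2.043e+00] open 0.797 t 4.25 F [-0.1 -0.1 -0. ]
togo cm (tool) [0.03 0.28 0.11]
[ 0.47750933 -0.03885654  0.39216925] [284.38396177 198.02075818]
```

View pics/w1.png

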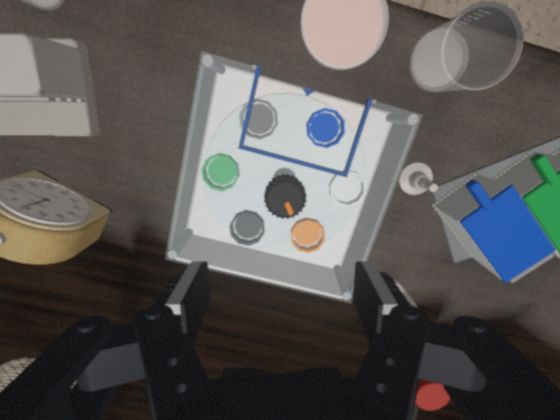

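The wrist view shows the knob at (286,197), against a predicted (284,198), so the estimate is within about 1 mm. I'll descend and grip.

{"name": "drive_tool", "arguments": {"steps": [[3,0.36,0.1,0,0.75],[3,0,0,0,0.75],[3,0,0,0,0.75],[3,0,0,0,0.75],[2.5,0,0,0,0.75],[1,0,0,0,0.75],[0.9,0,0,0,0.75],[0,0,0,0,0.6],[0,0,0,0,0.5],[0,0,0,0,0.3]], "force": 60}}

```text
time: 5.3
eef_pos: [0.5522, -0.0157, 0.0882]
tcp_rot: [-0.09, 0.701, 0.09, 0.702]
contact_force: [-1.3, 1.9, 2.9]
opening: 0.421
```

{"name": "drive_tool", "arguments": {"steps": [[0,0,0,0,0.2],[0,0,0,0,0.2],[0,0,0,0,0.2],[0,0,0,0,0.2]]}}

```text
time: 5.7
eef_pos: [0.5523, -0.0157, 0.0882]
tcp_rot: [-0.09, 0.7, 0.09, 0.702]
contact_force: [-0.9, 1.3, 6.1]
opening: 0.419
```

```bash
python3 -c "
from h import *
togo([.5515,-.0165,.085])
"
```

```text
tcp [ 0.5523 -0.0157  0.0882] jawyaw 104.63 tilt [ 0.002 -0.    -1.   ] q [-2.120e-01  1.820e-01  1.984e+00  1.000e-03  9.720e-01 -2.039e+00] open 0.419 t 5.7 F [-0.9  1.3  6.1]
togo cm (tool) [ 0.32 -0.06 -0.1 ]
```

{"name": "drive_tool", "arguments": {"steps": [[-0.2,0,0,4,0.2],[0,0,0,8.5,0.2],[0,0,0,8.5,0.2],[0,0,0,8.5,0.2],[0,0,0,8.5,0.2],[0,0,0,8.5,0.2],[0,0,0,8.5,0.2],[0,0,0,8.5,0.2],[0,0,0,8.5,0.2],[0,0,0,8.5,0.2]]}}

```text
time: 6.7
eef_pos: [0.5524, -0.0153, 0.0883]
tcp_rot: [0.387, 0.591, -0.385, 0.594]
contact_force: [2.9, 1.8, -3.7]
opening: 0.419
```

```bash
python3 -c "
from h import *
togo([.5515,-.0165,.088])
c=snap('top','top2.png'); cv2.imwrite('pics/c2.png',cv2.resize(c['frame'][145:285,160:350],None,fx=4,fy=4)[:,:,::-1])
"
```

```text
tcp [ 0.5524 -0.0153  0.0883] jawyaw 23.83 tilt [ 0.004  0.    -1.   ] q [-2.120e-01  1.820e-01  1.985e+00  1.000e-03  9.710e-01 -6.280e-01] open 0.419 t 6.7 F [ 2.9  1.8 -3.7]
togo cm (tool) [ 0.03 -0.13  0.07]
```

View pics/c2.png

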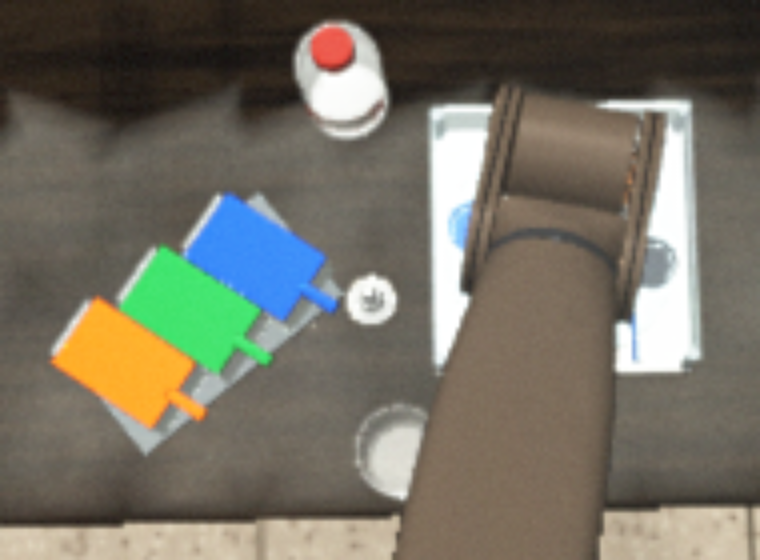

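The disc follows the knob: black has moved to the right at (658,262) and blue to the left at (462,225). I'll continue turning.

{"name": "drive_tool", "arguments": {"steps": [[0,0,0,8.5,0.2],[0,0,0,8.5,0.2],[0,0,0,8.5,0.2],[0,0,0,8.5,0.2],[0,0,0,8.5,0.2],[0,0,0,8.5,0.2],[0,0,0,8.5,0.2],[0,0,0,8.5,0.2],[0,0,0,8.5,0.2],[0,0,0,8.5,0.2]]}}

```text
time: 7.75
eef_pos: [0.5528, -0.0155, 0.0883]
tcp_rot: [0.686, 0.176, -0.683, 0.177]
contact_force: [6.0, 2.0, -5.2]
opening: 0.418
```

{"name": "drive_tool", "arguments": {"steps": [[0,0,0,8.5,0.2],[0,0,0,8.5,0.2],[0,0,0,8.5,0.2],[0,0,0,8.5,0.2],[0,0,0,8.5,0.2],[0,0,0,8.5,0.2],[0,0,0,2,0.2],[0,0,0,0,0.2],[0,0,0,0,0.2]]}}

```text
time: 8.65
eef_pos: [0.5528, -0.0158, 0.0883]
tcp_rot: [0.694, -0.145, -0.69, -0.146]
contact_force: [5.0, 0.8, -4.9]
opening: 0.414
```

```bash
python3 -c "
from h import *
togo([.5515,-.0165,.25])
c=snap('wrist','w2.png')
hsv=cv2.cvtColor(c['frame'],cv2.COLOR_RGB2HSV); m=cv2.inRange(hsv,(8,90,120),(24,255,255)); n,l,s,ce=cv2.connectedComponentsWithStats(m)
for i in range(1,n):
  if s[i,4]>30: print(s[i],ce[i],onz(c,*ce[i],.026).round(4))
"
```

```text
tcp [ 0.5528 -0.0158  0.0883] jawyaw -113.76 tilt [ 0.005 -0.    -1.   ] q [-2.120e-01  1.820e-01  1.985e+00  1.000e-03  9.700e-01  1.772e+00] open 0.414 t 8.65 F [ 5.   0.8 -4.9]
togo cm (tool) [-16.17   0.09   0.02]
[281 301  17  24 207] [288.75362319 312.91304348] [0.4895 0.0057 0.026 ]
[305 316  19  14 166] [315.79518072 322.78313253] [ 0.4736 -0.0094  0.026 ]
[293 327  34  17 132] [308.32575758 337.53030303] [0.4637 0.0007 0.026 ]
```

View pics/w2.png

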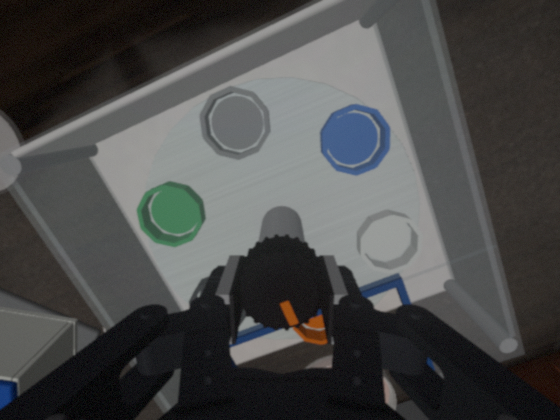

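The view shows grey (236,122), blue (355,139), white (388,240) and green (170,213), with orange near the port under the knob. I'll work out the carousel angle from the visible slots.

```bash
python3 -c "
from h import *
c=snap('wrist')
off=dict(grey=(236,122,180),blue=(355,139,120),white=(388,240,60),green=(170,213,240))
A=np.array([.5524,-.0165])
for k,(u,v,o) in off.items():
  p=onz(c,u,v,.029)[:2]; d=p-A; a=np.degrees(np.arctan2(d[1],d[0])); print(k,p.round(4),np.hypot(*d).round(4),(a+o)%360)
# housing front corners of notch
for q in [(228,343),(403,278)]: print(onz(c,*q,.082).round(4))
"
```

```text
grey [ 0.6272 -0.0188] 0.0748 178.26859490631037
blue [ 0.5889 -0.0812] 0.0743 59.42422212581487
white [ 0.5171 -0.0789] 0.0717 300.47866320087456
green [0.5927 0.0463] 0.0747 297.33259922246026
[0.5215 0.0298 0.082 ]
[ 0.5214 -0.0709  0.082 ]
```

The orange slot is at about 179° against the port at 178°, which is close enough. I'll release the knob, rise and go to the orange nib.

{"name": "drive_tool", "arguments": {"steps": [[0,0,0,0,0.55],[0,0,0,0,0.65],[0,0,0,0,0.7],[-1,0,0,0,0.7],[-3,0,0,0,0.7],[-4,0,0,0,0.7],[-4,0,0,0,0.6],[-3,0,0,0,0.5],[0,-2.7,3,0,0.5],[0,-2.7,3,0,0.5]]}}

```text
time: 9.75
eef_pos: [0.5189, 0.0579, 0.2414]
tcp_rot: [0.693, -0.147, -0.69, -0.147]
contact_force: [0.6, 0.5, -0.1]
opening: 0.502
```

{"name": "drive_tool", "arguments": {"steps": [[0,-2.7,3,0,0.5],[0,-2.7,3,0,0.5],[0,-2.7,3,0,0.5],[0,-2.7,3,0,0.5],[0,-2.7,3,0,0.5],[0,-2.7,2.7,0,0.5],[0,0,0,-8,0.5],[0,0,0,-8,0.5],[0,0,0,-8,0.5],[0,0,0,-8,0.5]]}}

```text
time: 10.75
eef_pos: [0.4217, 0.2778, 0.2394]
tcp_rot: [0.706, 0.053, -0.705, 0.053]
contact_force: [0.5, -0.8, 0.5]
opening: 0.501
```

{"name": "drive_tool", "arguments": {"steps": [[0,0,0,-8,0.4],[0,0,0,-8,0.4],[0,0,0,-8,0.4],[0,0,0,-8,0.4],[0,0,0,-8,0.4],[0,0,0,-7,0.4],[0,0,0,0,0.4],[0,0,0,0,0.4]]}}

```text
time: 11.55
eef_pos: [0.4219, 0.2776, 0.239]
tcp_rot: [0.627, 0.326, -0.627, 0.327]
contact_force: [-0.5, 0.4, 0.4]
opening: 0.402
```

```bash
python3 -c "
from h import *
togo([.4235,.278,.15])
c=snap('wrist','w3.png'); print(c['eye'],pix(c,[.4235,.278,.079]))
t=snap('top'); cv2.imwrite('pics/c3.png',cv2.resize(t['frame'][145:285,160:350],None,fx=4,fy=4)[:,:,::-1])
hsv=cv2.cvtColor(t['frame'],cv2.COLOR_RGB2HSV); m=cv2.inRange(hsv,(8,90,120),(24,255,255)); n,l,s,ce=cv2.connectedComponentsWithStats(m)
for i in range(1,n):
  if s[i,4]>8 and 260<ce[i][0]<340 and ce[i][1]>160: print(s[i],ce[i],onz(t,*ce[i],.026).round(4))
"
```

```text
tcp [0.4219 0.2776 0.239 ] jawyaw -34.99 tilt [ 0.001  0.    -1.   ] q [ 0.381 -0.101  1.979 -0.     1.263  0.992] open 0.402 t 11.55 F [-0.5  0.4  0.4]
togo cm (tool) [ 8.9   0.11 -0.12]
[0.46574682 0.33974613 0.38095291] [281.74189529 190.52693164]
[300 201   2   5   9] [300.55555556 203.22222222] [ 0.5605 -0.0183  0.026 ]
[295 222  12  13 119] [300.22689076 228.26890756] [ 0.4783 -0.0142  0.026 ]
```

View pics/w3.png

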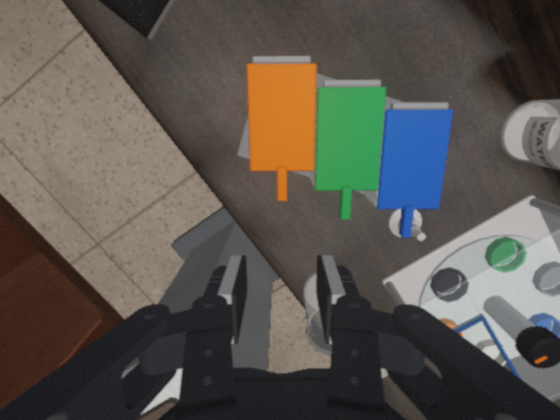

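The orange slot is now at (0.478,-0.014), which is the load point to within 1 mm. In the wrist view the orange nib runs from (282,171) to (282,200), matching the prediction of (282,190). I'll descend and grip.

{"name": "drive_tool", "arguments": {"steps": [[3,0.1,-0.15,0,0.4],[4,0,0,0,0.4],[4,0,0,0,0.4],[3,0,0,0,0.4],[2,0,0,0,0.4],[1.6,0,0,0,0.4],[0,0,0,0,0.25],[0,0,0,0,0.05],[0,0,0,0,0.05],[0,0,0,0,0.05]], "force": 25}}

```text
time: 12.65
eef_pos: [0.4232, 0.2784, 0.063]
tcp_rot: [-0.627, -0.327, 0.627, -0.327]
contact_force: [-3.0, 0.6, -1.2]
opening: 0.108
```

```bash
python3 -c "
from h import *
togo([.4235,.278,.063])
s=readout.get_state()['eef_pos']; 
# arc about hinge: nib at angle th
for th in np.arange(0,2.36,.1):
  a0=0
  print(round(th,2),'up',round(11.1*np.sin(th),2),'back',round(11.1*(1-np.cos(th)),2))
"
```

```text
tcp [0.4232 0.2784 0.063 ] jawyaw -34.85 tilt [-0.  0. -1.] q [0.381 0.129 2.102 0.    0.911 0.989] open 0.108 t 12.65 F [-3.   0.6 -1.2]
togo cm (tool) [-0.    0.05  0.02]
0.0 up 0.0 back 0.0
0.1 up 1.11 back 0.06
0.2 up 2.21 back 0.22
0.3 up 3.28 back 0.5
0.4 up 4.32 back 0.88
0.5 up 5.32 back 1.36
0.6 up 6.27 back 1.94
0.7 up 7.15 back 2.61
0.8 up 7.96 back 3.37
0.9 up 8.69 back 4.2
1.0 up 9.34 back 5.1
1.1 up 9.89 back 6.07
1.2 up 10.35 back 7.08
1.3 up 10.7 back 8.13
1.4 up 10.94 back 9.21
1.5 up 11.07 back 10.31
1.6 up 11.1 back 11.42
1.7 up 11.01 back 12.53
1.8 up 10.81 back 13.62
1.9 up 10.5 back 14.69
2.0 up 10.09 back 15.72
2.1 up 9.58 back 16.7
2.2 up 8.97 back 17.63
2.3 up 8.28 back 18.5
```

{"name": "drive_tool", "arguments": {"steps": [[-1.1,0,-0.06,0,0.05],[-1.1,0,-0.16,0,0.05],[-1.07,0,-0.28,0,0.05],[-1.04,0,-0.38,0,0.05],[-1,0,-0.48,0,0.05],[-0.95,0,-0.58,0,0.05],[-0.88,0,-0.67,0,0.05],[-0.81,0,-0.76,0,0.05],[-0.73,0,-0.83,0,0.05],[-0.65,0,-0.9,0,0.05]]}}

```text
time: 13.65
eef_pos: [0.4523, 0.3203, 0.156]
tcp_rot: [-0.626, -0.327, 0.628, -0.327]
contact_force: [-1.2, 1.7, -5.6]
opening: 0.109
```

{"name": "drive_tool", "arguments": {"steps": [[-0.55,0,-0.97,0,0.05],[-0.46,0,-1.01,0,0.05],[-0.35,0,-1.05,0,0.05],[-0.24,0,-1.08,0,0.05],[-0.13,0,-1.1,0,0.05]]}}

```text
time: 14.15
eef_pos: [0.4828, 0.364, 0.1739]
tcp_rot: [-0.627, -0.327, 0.627, -0.327]
contact_force: [-5.5, 0.4, -0.1]
opening: 0.108
```

```bash
python3 -c "
from h import *
togo([.4235,.278,.063])
c=snap('wrist','w4.png')
"
```

```text
tcp [0.4828 0.364  0.1739] jawyaw -34.86 tilt [-0.  0. -1.] q [4.780e-01 1.860e-01 1.805e+00 1.000e-03 1.151e+00 1.086e+00] open 0.108 t 14.15 F [-5.5  0.4 -0.1]
togo cm (tool) [11.09  0.05 10.44]
```

View pics/w4.png

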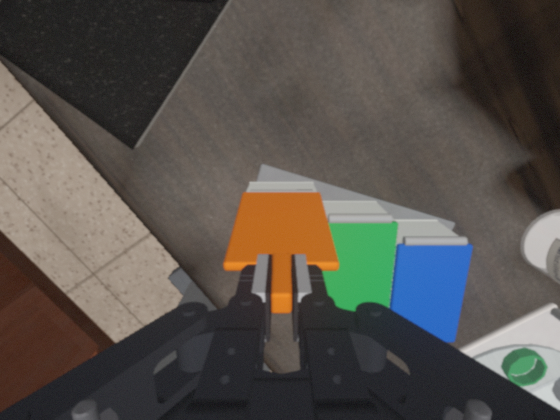

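The lid is following the arc and stands nearly upright, with its edge at row 265. I'll carry on tipping it back.

{"name": "drive_tool", "arguments": {"steps": [[-0.03,0,-1.11,0,0.05],[0.09,0,-1.11,0,0.05],[0.2,0,-1.09,0,0.05],[0.31,0,-1.07,0,0.05],[0.41,0,-1.03,0,0.05],[0.51,0,-0.98,0,0.05],[0.61,0,-0.93,0,0.05],[0.69,0,-0.87,0,0.05],[0,0,0,0,0.05]]}}

```text
time: 15.1
eef_pos: [0.5317, 0.4342, 0.1482]
tcp_rot: [0.63, 0.329, -0.623, 0.326]
contact_force: [-4.2, 4.8, 4.7]
opening: 0.11
```

{"name": "drive_tool", "arguments": {"steps": [[0,0,0,0,0.3],[0,0,0,0,0.35],[0,0,0,0,0.35],[-3,0,0,0,0.35],[-4,0,0,0,0.4],[-4,0,0,0,0.5],[0,0,0,0,0.55]]}}

```text
time: 15.8
eef_pos: [0.5327, 0.4315, 0.2641]
tcp_rot: [0.632, 0.327, -0.622, 0.327]
contact_force: [0.6, 0.4, 0.8]
opening: 0.549
```

```bash
python3 -c "
from h import *
togo([.456,.325,.25])
c=snap('wrist','w5.png'); print(pix(c,[.456,.325,.065]))
"
```

```text
tcp [0.5327 0.4315 0.2641] jawyaw -34.89 tilt [ 0.013  0.007 -1.   ] q [ 5.330e-01  2.790e-01  1.525e+00 -1.000e-03  1.322e+00  1.142e+00] open 0.549 t 15.8 F [0.6 0.4 0.8]
togo cm (tool) [ 1.23 -0.21 13.14]
[277.76895842 292.40647036]
```

View pics/w5.png

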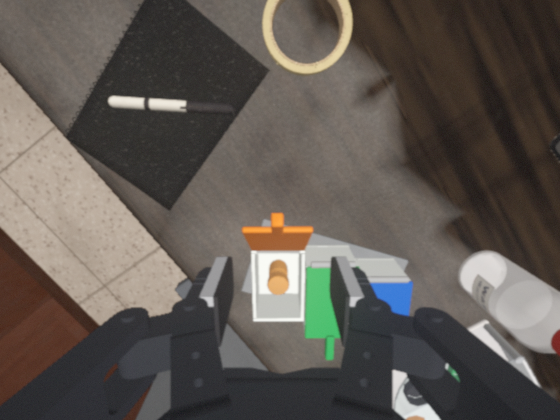

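The lid is tipped well back. The box opening spans (251..306, 250..321) and the vial cap is at about (278,285). I'll locate the vial.

```bash
python3 -c "
from h import *
c=snap('wrist')
hsv=cv2.cvtColor(c['frame'],cv2.COLOR_RGB2HSV); m=cv2.inRange(hsv,(5,90,80),(24,255,255))[255:318,255:302]; p=np.argwhere(m)[:,::-1]+[255,255]
print(p.min(0),p.max(0))
# cap = lowest circle: dia = width
w=p[:,0].max()-p[:,0].min()+1; u=p[:,0].mean(); v=p[:,1].max()+.5-w/2; print(w,u,v,K(c)*.027/(c['eye'][2]-.065))
q=onz(c,u,v,.065); print(q, 'box',onz(c,278.5,285.5,.068))
togo([q[0],q[1],.2])
"
```

```text
[269 260] [288 293]
20 278.68108108108106 283.5 25.745930008699023
[0.46266257 0.33443048 0.065     ] box [0.46197502 0.33380053 0.068     ]
tcp [0.5303 0.4301 0.257 ] jawyaw -34.89 tilt [ 0.004  0.002 -1.   ] q [ 5.330e-01  2.840e-01  1.533e+00 -1.000e-03  1.321e+00  1.142e+00] open 0.552 t 15.9 F [ 0.3 -0.5 -0.9]
togo cm (tool) [ 5.66 -0.09 11.73]
```

{"name": "drive_tool", "arguments": {"steps": [[0,0,3,0,0.55],[0,0,4,0,0.55],[0,0,4,0,0.55],[0,0,0.6,0,0.55],[0,0,0,-8.5,0.55],[0,0,0,-8.5,0.55],[0,0,0,-8.5,0.55],[0,0,0,-8.5,0.55],[0,0,0,-8.5,0.55],[0,0,0,-8.5,0.55]]}}

```text
time: 16.9
eef_pos: [0.4628, 0.3348, 0.2531]
tcp_rot: [0.422, 0.567, -0.424, 0.566]
contact_force: [-0.7, -0.3, -0.8]
opening: 0.551
```

{"name": "drive_tool", "arguments": {"steps": [[0,0,0,-8.5,0.55],[0,0,0,-8.5,0.55],[0,0,0,-8.5,0.55],[0,0,0,-8.5,0.55],[3,0,0,-5,0.55],[2,0,0,0,0.55],[0,0,0,0,0.55],[0,0,0,0,0.55]]}}

```text
time: 17.7
eef_pos: [0.4627, 0.3348, 0.2039]
tcp_rot: [0.211, 0.675, -0.212, 0.674]
contact_force: [-0.5, 0.7, 0.1]
opening: 0.548
```

```bash
python3 -c "
from h import *
c=snap('wrist','w6.png'); print(pix(c,[.462,.3335,.065]),c['eye'])
hsv=cv2.cvtColor(c['frame'],cv2.COLOR_RGB2HSV); m=cv2.inRange(hsv,(5,90,80),(24,255,255)); n,l,s,ce=cv2.connectedComponentsWithStats(m)
for i in range(1,n):
  if s[i,4]>100: print(s[i],ce[i],onz(c,*ce[i],.065).round(4))
togo([.462,.3335,.034])
"
```

```text
[279.73291392 197.3415938 ] [0.40068606 0.37820607 0.34587147]
[ 330  163  152  108 9259] [392.22950643 214.7929582 ] [0.5344 0.4088 0.065 ]
[262 174  27  35 714] [275.47058824 191.30392157] [0.4552 0.3336 0.065 ]
[493 188  22  54 369] [501.80487805 214.5203252 ] [0.5914 0.4914 0.065 ]
[532 229  28  18 154] [548.81818182 239.4025974 ] [0.6396 0.5177 0.065 ]
[ 38 341  33  23 430] [ 53.93953488 350.50232558] [0.4635 0.0412 0.065 ]
tcp [0.4634 0.3351 0.2053] jawyaw 55.13 tilt [ 0.  0. -1.] q [ 0.449  0.083  1.859 -0.     1.199 -0.514] open 0.554 t 17.75 F [ 1.6 -0.7  0.1]
togo cm (tool) [17.13 -0.22 -0.03]
```

View pics/w6.png

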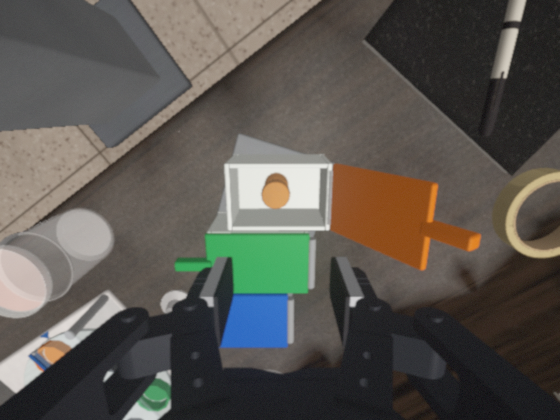

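In this view the vial cap is at (275.5,195) and the box opening is centred at (279.5,196.5). The vial is therefore about 4 mm towards the front and 2 mm sideways. I'll descend and grip.

{"name": "drive_tool", "arguments": {"steps": [[0,-0.55,-0.2,0,0.47],[3,0,0,0,0.47],[4,0,0,0,0.47],[4,0,0,0,0.47],[3,0,0,0,0.47],[2,0,0,0,0.47],[1.1,0,0,0,0.47],[0,0,0,0,0.4],[0,0,0,0,0.2],[0,0,0,0,0.2]], "force": 25}}

```text
time: 18.75
eef_pos: [0.4595, 0.3322, 0.0359]
tcp_rot: [0.213, 0.674, -0.211, 0.676]
contact_force: [0.2, -0.5, -1.1]
opening: 0.312
```

{"name": "drive_tool", "arguments": {"steps": [[0,0,0,0,0.2],[0,0,0,0,0.2]]}}

```text
time: 18.95
eef_pos: [0.4587, 0.3319, 0.035]
tcp_rot: [0.212, 0.674, -0.211, 0.675]
contact_force: [0.3, -1.0, 0.0]
opening: 0.307
```

```bash
python3 -c "
from h import *
togo([.462,.3335,.034])
"
```

```text
tcp [0.4587 0.3319 0.035 ] jawyaw 55.14 tilt [ 0.002  0.001 -1.   ] q [ 0.447  0.293  1.967  0.     0.88  -0.515] open 0.307 t 18.95 F [ 0.3 -1.   0. ]
togo cm (tool) [0.1  0.32 0.17]
```

{"name": "drive_tool", "arguments": {"steps": [[-2,0,0,0,0.2],[-4,0,0,0,0.2],[-4,0,0,0,0.2],[-4,0,0,0,0.2],[-4,0,0,0,0.2],[0,-3.4,2.7,0,0.2],[0,-3.4,2.7,0,0.2],[0,-3.4,2.7,0,0.2],[0,-3.4,2.7,0,0.2],[0,-3.4,2.7,0,0.2]]}}

```text
time: 19.95
eef_pos: [0.4716, 0.1134, 0.2145]
tcp_rot: [0.212, 0.674, -0.211, 0.675]
contact_force: [1.9, -0.1, -0.1]
opening: 0.307
```

{"name": "drive_tool", "arguments": {"steps": [[0,-3.4,2.7,0,0.2],[0,-3.4,2.7,0,0.2],[0,-3.4,2.5,0,0.2],[0,0,0,-8.5,0.2],[0,0,0,-8.5,0.2],[0,0,0,-8.5,0.2],[0,0,0,-7.5,0.2],[4,0,0,0,0.2],[2,0,0,0,0.2],[0,0,0,0,0.2]]}}

```text
time: 20.95
eef_pos: [0.4758, -0.0133, 0.1508]
tcp_rot: [0.012, 0.709, -0.011, 0.705]
contact_force: [0.4, -0.0, -0.1]
opening: 0.308
```

{"name": "drive_tool", "arguments": {"steps": [[0,0,0,0,0.2],[0,0,0,0,0.2]]}}

```text
time: 21.15
eef_pos: [0.4795, -0.0142, 0.1559]
tcp_rot: [0.011, 0.706, -0.012, 0.708]
contact_force: [0.8, -0.2, 0.7]
opening: 0.303
```

```bash
python3 -c "
from h import *
c=snap('wrist','w7.png'); print(pix(c,[.4785,-.0141,.032]),c['eye'],R.from_quat(c['orientation']).as_matrix().round(2))
togo([.4785,-.0141,.047])
"
```

```text
[281.46824321 200.11254048] [ 0.4030578  -0.01196519  0.29756302] [[ 0.03 -0.95 -0.3 ]
 [ 1.    0.03  0.01]
 [-0.   -0.3   0.95]]
tcp [ 0.4796 -0.0142  0.156 ] jawyaw 88.15 tilt [ 0.003 -0.001 -1.   ] q [-0.242 -0.076  2.115  0.     1.099 -1.78 ] open 0.306 t 21.2 F [ 0.6  0.1 -0.2]
togo cm (tool) [10.9   0.02 -0.15]
```

View pics/w7.png

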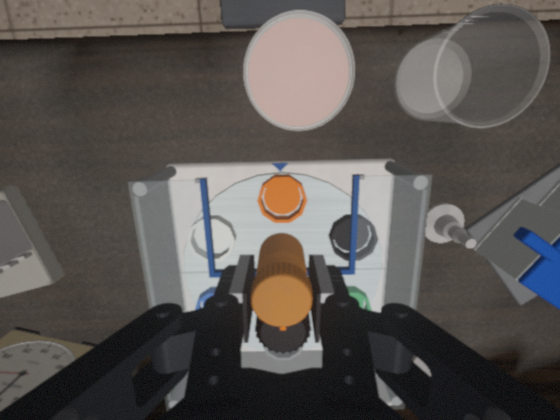

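The orange slot rim is at (283,198) against a predicted (281.5,200). The vial's lower end has its upper edge at row 234 and spans columns 262–304. I'll compute the vial's axis.

```bash
python3 -c "
from h import *
c=snap('wrist'); print('slot',onz(c,283,198,.031).round(4))
hsv=cv2.cvtColor(c['frame'],cv2.COLOR_RGB2HSV); m=cv2.inRange(hsv,(5,90,60),(24,255,255)); m[:228]=0; m[:,:245]=0;m[:,320:]=0; m[326:]=0
for v in (245,255,270,280,290,300,310,320):
  u=np.flatnonzero(m[v]); print(v,u.min(),u.max())
v=np.argwhere(m)[:,0]; print(v.min(),v.max())
for x in (.4775,.4795,.4815):
  for z in (.131,.186):
    a=np.linspace(0,6.28,60); q=np.array([pix(c,[x+.0135*np.cos(t),-.0142+.0135*np.sin(t),z]) for t in a]); print(x,z,q.min(0).round(1),q.max(0).round(1))
"
```

```text
slot [ 0.477  -0.0128  0.031 ]
245 262 300
255 260 302
270 257 305
280 254 309
290 251 312
300 250 312
310 254 309
320 260 302
234 325
0.4775 0.131 [257.4 223.8] [305.3 267.9]
0.4775 0.186 [247.7 272.7] [315.1 331.1]
0.4795 0.131 [257.6 227.2] [305.4 271. ]
0.4795 0.186 [248.  277.3] [315.1 335.2]
0.4815 0.131 [257.8 230.6] [305.4 274.1]
0.4815 0.186 [248.3 281.8] [315.1 339.2]
```

The wrist silhouette hints at a tilt about the jaw axis, but its sizes don't fit well. I'll cross-check with the scene camera.

```bash
python3 -c "
from h import *
c=snap('scene'); w=snap('wrist')
p=pix(c,[.4795,-.0142,.186]);q=pix(c,[.4795,-.0142,.131]); print('pred top/bottom',p,q)
a=c['frame'][125:215,240:360]; b=w['frame'][215:345,215:345]
cv2.imwrite('pics/v12.png',np.hstack([cv2.resize(a,(520,390),interpolation=cv2.INTER_CUBIC)[:, :],cv2.resize(b,(270,390)[:0] or (280,280))[:0].reshape(0,280,3) if 0 else np.vstack([cv2.resize(b,(280,280)),np.zeros((110,280,3),np.uint8)])])[:,:,::-1])
hsv=cv2.cvtColor(c['frame'],cv2.COLOR_RGB2HSV); m=cv2.inRange(hsv,(5,100,60),(24,255,255)); n,l,s,ce=cv2.connectedComponentsWithStats(m)
for i in range(1,n):
  if s[i,4]>8 and 230<ce[i][0]<370 and 100<ce[i][1]<230: print(s[i],ce[i])
"
```

```text
pred top/bottom [315.61768617 159.57759504] [314.93943276 179.60866317]
[287 127  18  38 364] [294.75274725 145.53296703]
[310 158  12  23 135] [316.54074074 170.19259259]
[290 177   6   5  24] [292.625 178.875]
[307 210  15  11 128] [314.4140625 215.6875   ]
```

View pics/v12.png

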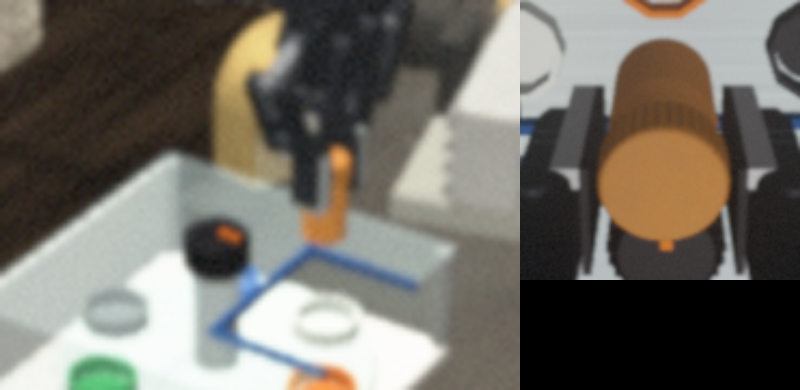

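In the scene view (left), the vial's edges match an upright vial to within 1 px, with its bottom at the predicted height. The wrist crop (right) puts the cap centre at about (281,301). Any tilt is small, so I'll lower the vial with a 2 mm shift towards the front.

{"name": "drive_tool", "arguments": {"steps": [[2,0.05,-0.2,0,0.2],[2,0,0,0,0.2],[2,0,0,0,0.2],[1.5,0,0,0,0.2],[1,0,0,0,0.2],[0.8,0,0,0,0.2],[0.6,0,0,0,0.2],[0.5,0,0,0,0.2],[0.3,0,0,0,0.2],[0.1,0,0,0,0.2]]}}

```text
time: 22.35
eef_pos: [0.4764, -0.0134, 0.046]
tcp_rot: [0.011, 0.707, -0.011, 0.707]
contact_force: [0.4, 0.9, -0.6]
opening: 0.305
```

{"name": "drive_tool", "arguments": {"steps": [[0.1,0,0,0,0.2],[0,0,0,0,0.2],[0,0,0,0,0.2]]}}

```text
time: 22.65
eef_pos: [0.4766, -0.0134, 0.0453]
tcp_rot: [0.011, 0.707, -0.011, 0.707]
contact_force: [-0.7, -0.3, -0.1]
opening: 0.305
```

```bash
python3 -c "
from h import *
togo([.4777,-.0136,.045])
c=snap('scene')
for z in (.02,.075): print(pix(c,[.4777,-.0136,z]))
hsv=cv2.cvtColor(c['frame'],cv2.COLOR_RGB2HSV); m=cv2.inRange(hsv,(5,100,60),(24,255,255)); n,l,s,ce=cv2.connectedComponentsWithStats(m)
for i in range(1,n):
  if s[i,4]>8 and 230<ce[i][0]<370 and 150<ce[i][1]<240: print(s[i],ce[i])
"
```

```text
tcp [ 0.4766 -0.0134  0.0453] jawyaw 88.15 tilt [ 0.001 -0.    -1.   ] q [-0.241  0.097  2.178  0.     0.865 -1.78 ] open 0.305 t 22.65 F [-0.7 -0.3 -0.1]
togo cm (tool) [ 0.03 -0.02  0.11]
[314.16070056 217.45996797]
[314.7869507  199.32889296]
[290 177   6   5  24] [292.625 178.875]
[307 198  15  23 169] [315.50887574 211.99408284]
```

There is no side force and the height shows the vial is inside the cup. I'll lower it a touch more, release and rise.

{"name": "drive_tool", "arguments": {"steps": [[0.1,0,0.05,0,0.2],[0,0,0,0,0.2],[0,0,0,0,0.35],[0,0,0,0,0.4],[0,0,0,0,0.5],[0,0,0,0,0.5],[0,0,0,0,0.5],[-0.5,0,0,0,0.5],[-1,0,0,0,0.5],[-2,0,0,0,0.5]]}}

```text
time: 23.7
eef_pos: [0.4758, -0.0131, 0.0787]
tcp_rot: [0.012, 0.708, -0.011, 0.706]
contact_force: [-0.0, -0.4, -0.4]
opening: 0.502
```

{"name": "drive_tool", "arguments": {"steps": [[-4,0,0,0,0.5],[-4,0,0,0,0.5],[-4,0,0,0,0.5],[0,0,3,0,0.5],[0,0,0,0,0.5],[0,0,0,0,0.5]]}}

```text
time: 24.3
eef_pos: [0.5067, -0.0143, 0.1994]
tcp_rot: [0.011, 0.707, -0.011, 0.707]
contact_force: [0.0, -0.1, -0.6]
opening: 0.498
```

```bash
python3 -c "
from h import *
togo([.4777,-.0136,.25])
c=snap('wrist','w8.png')
hsv=cv2.cvtColor(c['frame'],cv2.COLOR_RGB2HSV); m=cv2.inRange(hsv,(5,90,60),(24,255,255)); n,l,s,ce=cv2.connectedComponentsWithStats(m)
for i in range(1,n):
  if s[i,4]>20: print(s[i],ce[i])
print('up',[pix(c,[.4777,-.0136,z]).round(1) for z in (.02,.032,.075)], 'knob',pix(c,[.5524,-.0165,.11]).round(1))
a=np.linspace(0,6.28,60)
for z,r in((.075,.0135),(.02,.0135),(.032,.0195)):
  q=np.array([pix(c,[.4777+r*np.cos(t),-.0136+r*np.sin(t),z]) for t in a]); print(z,r,q.min(0).round(1),q.max(0).round(1))
c=snap('scene'); hsv=cv2.cvtColor(c['frame'],cv2.COLOR_RGB2HSV); m=cv2.inRange(hsv,(5,100,60),(24,255,255)); n,l,s,ce=cv2.connectedComponentsWithStats(m)
for i in range(1,n):
  if s[i,4]>8 and 230<ce[i][0]<370 and 150<ce[i][1]<240:
    print(s[i],ce[i]); 
    for v in range(s[i,1],s[i,1]+s[i,3],3): u=np.flatnonzero(l[v]==i); print(v,u.min(),u.max(),end=' | ')
for z in (.02,.032,.075): print(pix(c,[.4777,-.0136,z]))
"
```

```text
tcp [ 0.5067 -0.0143  0.1994] jawyaw 88.15 tilt [-0.  0. -1.] q [-0.229 -0.059  2.014 -0.     1.187 -1.767] open 0.498 t 24.3 F [ 0.  -0.1 -0.6]
togo cm (tool) [-5.06 -0.02 -2.9 ]
[ 260  139   43   43 1362] [280.78120411 160.63803231]
[278 251   7  16 106] [281.10377358 258.64150943]
[ 96 309  21  23 113] [108.75221239 319.00884956]
[   0  349   75   48 1374] [ 25.85298399 371.47161572]
up [array([281.1, 158.5]), array([281.1, 160.3]), array([281.1, 168.1])] knob [280.3 268.8]
0.075 0.0135 [264.8 151.8] [297.3 184. ]
0.02 0.0135 [267.5 144.7] [294.6 171.9]
0.032 0.0195 [260.7 139.6] [301.4 180.2]
[288 140  11  25 192] [292.36458333 152.515625  ]
140 292 292 | 143 289 295 | 146 288 295 | 149 288 295 | 152 288 295 | 155 288 295 | 158 288 298 | 161 289 298 | 164 297 297 | [290 177   6   5  25] [292.52 178.92]
177 290 293 | 180 290 295 | [307 199  15  22 203] [314.39408867 211.27093596]
199 313 315 | 202 310 319 | 205 311 317 | 208 314 317 | 211 315 320 | 214 307 321 | 217 307 321 | 220 310 319 | [314.16070056 217.45996797]
[314.29476706 213.57850034]
[314.7869507  199.32889296]
```

The viewer limit is reached, so I'll check the cap against the rim numerically.

```bash
python3 -c "
from h import *
c=snap('wrist'); t=c['frame'][132:190:3,252:312:3]
g=cv2.cvtColor(c['frame'],cv2.COLOR_RGB2HSV)
print('V');print(g[132:190:3,252:312:3,2]); print('S');print(g[132:190:3,252:312:3,1])
"
```

```text
V
[[159 161 161 163 166 167 167 146 135 133 134 159 174 175 176 178 177 179
  181 183]
 [191 192 194 195 196 195 195 192 154 135 167 193 193 193 194 193 195 196
  196 196]
 [192 193 194 195 195 195 191 187 180 138 171 178 184 187 192 194 195 196
  197 197]
 [194 187 168 162 171 175 176 155 159 159 161 160 160 180 179 176 171 168
  189 196]
 [166 182 188 189 187 173 174 194 192 195 195 192 194 178 177 189 189 188
  186 173]
 [190 191 191 189 167 186 195 195 194 190 191 194 195 193 189 166 190 189
  190 191]
 [193 193 192 188 193 191 195 179 123 111 116 126 175 195 190 194 188 192
  192 192]
 [193 192 192 192 190 194 180 105 100 102 106 110 118 175 194 191 191 192
  192 192]
 [193 192 192 194 190 194 120 124 162 170 173 169 137 120 192 191 195 192
  193 193]
 [193 193 187 193 189 184 141 171 175 176 177 179 178 156 176 192 195 187
  191 191]
 [188 188 188 183 186 144 173 174 175 178 176 175 179 178 152 187 182 187
  187 187]
 [191 190 188 191 170 157 177 175 177 179 177 177 179 181 173 165 190 183
  185 187]
 [191 189 189 195 152 169 176 176 178 180 180 180 181 181 178 140 195 186
  18
[... 1605 characters left out ...]
 173  15
    7   7]
 [  5   5   5 137  91 133 138 136 133 139 136 140 139 137 138  97 141   5
    7   8]
 [  5   7   7  51 174 141 138 136 135 140 137 136 141 136 140 163  69   8
    7   5]
 [  7   8   7  10 163 140 133 134 137 137 137 134 138 136 146 170  14   5
    5   8]
 [  7   7   7   5  44 159 136 135 139 137 136 135 137 137 156  48   5   7
    7   8]
 [  5   7   7   7   7  15 118 138 137 138 137 137 135 108  14   8   8   7
    7   8]
 [  8   7   7   8   8   8   4  48  85 102 101  84  56   4   8   8   5   7
    5   5]
 [  7   8   7   7   7   7   5   8   7   7   5   5   7   5   7   8   7   7
    7   7]
 [  7   7   7   7   5   7   5   7   7   5   7   7   7   7   7   7   8   8
    7   7]]
```

The cap is centred at about (281,169.5), against (281,168) expected for an upright, centred vial. The rim box matches the load point to within 1–2 mm. I'll hand it in.

```bash
python3 -c "
from h import *
print(sign_off())"
```

```text
the job is handed in; nothing more can be done
None
```

The orange vial is standing upright in the orange slot at the loading port, and the job is handed in at about 24.4 s of the 72 s allowed. The hand-in gives no verdict.

**What I did:** One grip of the knob, starting near the wrist's end of range, covered the whole turn of about 218° clockwise. I then opened the orange lid along its arc, lifted the vial out, lowered it into the slot, released it and backed off.

**Last checks, all from camera measurements:**
- **Slot:** it is within about 2 mm of the load point.
- **Vial:** the cap is centred within about 1–2 mm of where an upright vial in the slot should be. Its height in the scene view also fits.
- **Gripper:** open, clear of everything and reading no force.

**What disagreed or was not checked:**
- **Tilt while carrying:** before lowering, the wrist view suggested the vial was tilted by up to about 0.1 rad and looked about 6% narrower than expected. The scene camera showed it upright, and the final look agreed with the scene camera.
- **Final picture:** the last wrist picture could not be viewed because I had reached the picture limit, so the final check used pixel values only.
- **Other lids and glassware:** I did not measure these again at the end. In the last views I saw, they appeared untouched.

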